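Touch-test the primed barrel, then switch off the drying fan

ROBOT

A 6-joint arm with a two-finger parallel gripper is mounted at the origin on the work surface. World frame = base frame: x ahead of the robot, y to its left, z up, the work surface at z = 0. Lengths are in mm, angles in rad, forces in N, time in s.
With the tool pointing down it reaches from about 425 to 950 mm from the base axis. Payload 3.5 kg.
Tool frame: the origin (TCP) lies midway between the tips of the shut fingers; the grasp point (between the pads) lies 19 mm behind it (ctrl.tcp_to_grasp is the distance from the TCP to the grasp point, in mm); z points along the fingers, y is the line along which they close (so a half turn about z gives the same grasp; the last joint's range is limited). The gripper opens to 85 mm and grips with 20 to 120 N. Pads are 22 mm wide; open, the fingers measure 114 mm over their backs; the gripper's body (76 mm by 85 mm) begins 54 mm behind the grasp point. The pads swing forward as they close: fully open they stand 13 mm farther back than shut.
Start: joints at [0.986, 0.286, 1.577, -0, 1.279, -0.15], TCP at [284.293, 612.196, 231.325] pointing down, gripper open.
Joint ranges: [-2.77, 2.77], [-0.9, 2.22], [0.21, 2.48], [-1.53, 4.67], [0.24, 2.81], [-2.84, 2.84]. Speed limits (rad/s): [2.79, 2.79, 3.14, 3.14, 3.14, 3.14].

INTERFACE

Orientations are given as a unit quaternion [w, x, y, z].
In Python, from station import ctrl, vision gives the robot as it stands.
- The arm moves only by the shell command python3 -m inch 'ROWS'. ROWS is JSON, a list of rows, each a list of 3 entries, a list of its own where there are three numbers: the shift along the tool's x, y, z in mm, then the turn about the tool's z in degrees, then the opening, from 0 (shut) to 1 (fully open). A call has 1 to 12 rows; each row is the pose to reach, as a shift and turn from the pose commanded when the call began, along the tool's axes at that moment; what a row does not reach only later rows make up. A row lasts 1/8 s, in which the tool goes at most 62.5 mm and 10.7 degrees, less where a joint would pass 70% of its speed; a pose out of reach is approached as far as the arm can. A call with a gripper value outside its range is refused whole. The fingers move at their own pace and stop on an object; the grip force is fixed at half the most. Time passes only in rows, so rows that repeat a pose let the fingers close. It gives the time, the measured TCP pose, the force, the opening and the grip force at its end, in the units of the state.
- ctrl.get_obs(): the state, without advancing time (a new reading comes with each control period).
- vision.capture(name): name is "scene" or "top" or "wrist"; returns a dict with "pixels" (420x560x3 uint8, red, green, blue), "K" (3x3 intrinsics, pixels), "dist_coeffs" ([k1, k2, p1, p2, k3] as OpenCV has them; the pictures are not rectified), "xyz" and "rotation" of the camera in the world. Camera axes: x right, y up, looking along -z (the intrinsics and any distortion apply to the point x, -y, -z); pixel columns grow to the right and rows downward; lengths in mm; the calibration is good to about 2 mm. A picture is of the moment at which its call begins. There is no depth.
- ctrl.finish_job(): hands the job in; it is judged then, once.
The state is a dict: "clock": time; "joints": joint angles; "qd": joint speeds; "tau": joint torques, N m; "position": TCP position; "tool_rot": TCP orientation; "ft_force": force on the tool from outside, world axes, zero at the start; "wrist_torque": the same for the moment, N m; "gripper_width": opening from 0.0 (shut) to 1.0 (fully open); "grasp_force": force on a finger pad.
Only numpy, scipy, OpenCV 4.12 (cv2) and the standard library are available. Lean on these libraries where they do the work, as an engineer would, in place of code of your own. Each camera call takes 0.05 s, during which the arm holds its last target. There are 200 camera calls.

TASK

The primed model parts are drying on their spring stands; see whether the tall barrel is dry by touching its top lightly with the fingertips, just resting on it for a moment, then press the large button on the white switch box right down to stop the fan, let it spring back and draw the hand away. Do not pick up or shift the barrel, do not push it down hard, keep off the other three parts, which are still wet, press neither small button, and leave everything else on the bench as it stands.

Things in the scene. Friction and masses are not known exactly. Their poses are not given: they have to be found in the camera images.
- barrel: tall barrel, grey primed model part, 50 mm across its belly, flat closed top 41 mm across, 66 mm tall; origin at the centre of its underside, z up. Loose on the cork plate of a spring stand, its top 118 mm above the bench. Under a push the plate sinks with it: starts at 0.4 to 0.9 N, 0.35 N per mm more, hard stop at 12 mm.
- barrel_stand: fixed stand under the barrel: steel foot of 74 mm diameter; origin at the centre of its foot on the bench, z up; its sprung cork plate, 68 mm across, has its top 52 mm above that. The other three stands are the same.
- keg: small keg, diameter 36, height 36 mm: grey primed model part, still wet, loose on its own stand like the barrel's; origin at the centre of its underside (52 mm above the bench), z up. The four stands stand in two rows of two, 100 mm or more apart, and any part may be in any place.
- crate: slatted crate, 52 x 44, height 36 mm: grey primed model part, still wet, loose on its own stand like the barrel's; origin at the centre of its underside (52 mm above the bench), z up. The four stands stand in two rows of two, 100 mm or more apart, and any part may be in any place.
- trough: open trough, 72 x 36, height 26 mm: grey primed model part, still wet, loose on its own stand like the barrel's; origin at the centre of its underside (52 mm above the bench), z up. The four stands stand in two rows of two, 100 mm or more apart, and any part may be in any place.
- fan_button_top (a point): centre of the top face of the large black push button on the white switch box: 38 mm across, about 64 mm above the bench, 10 mm proud of its grey collar (54 mm across); moves straight down.
- fan_button (a joint): travel of the large button in m: 0 out, 0.006 fully pressed; starts moving at 1.5 N, fully down at 5 N, springs back by itself.
- lamp_button (a joint): travel of a small black push button (diameter 20 mm) on the same box, the middle, 68 mm from the large one, its top at the same height: 0 out, 0.006 fully pressed.
- timer_button (a joint): travel of a small black push button (diameter 20 mm) on the same box, the end, 118 mm from the large one, its top at the same height: 0 out, 0.006 fully pressed.
- switchbox: white box fixed to the bench, 90 x 190 mm, 42 mm high, turned by up to 40 degrees, three buttons in a row along its top, the large one at one end; origin at the centre of its underside; the large button is 56 mm along its +y, the small ones 12 and 62 mm along its -y.
- paint_a: small clear paint dropper bottle, diameter 25, height 74 mm; loose, not part of the work; origin at the centre of its underside.
- paint_b: small clear paint dropper bottle, diameter 25, height 74 mm; loose, not part of the work; origin at the centre of its underside.
- thinner_jar: round jar with a steel lid, diameter 48, height 62 mm; loose, not part of the work; origin at the centre of its underside.
- palette_dish: shallow white dish, diameter 80, height 16 mm; loose, not part of the work; origin at the centre of its underside.
- horse: finished model horse of brown wood colour, nose to its +x, on a 70 x 34 mm base, height 74 mm; loose, not part of the work; origin at the centre of its underside.
- work_handle: turned cork handle standing upright, diameter 40, height 55 mm; loose, not part of the work; origin at the centre of its underside.
- brush: paint brush, lying along its x axis, length about 167 mm; loose, not part of the work; origin at the centre of its underside.

How it is judged:
By the outcome, as a careful person would: the job done as asked, in the order asked, and still so for the second after the job is handed in, with the robot touching nothing.
It also fails if it takes over 48 s, if anything falls off the work surface, if the arm or the gripper's body presses on something with over 40 N, if the wrist force passes 120 N, or if a joint passes its speed limit or range.

## Working session

There is one attempt and no reset: what is moved stays moved. The work goes in short steps, Python scripts to look and compute and a shell command to move; the robot and the scene stay as the last step left them, time stands still between calls to the robot, and variables do not carry over. Pictures are saved under pics/ and viewed, at most 10 in all, crops included, and the job is handed in when it is done.

```bash
mkdir -p pics; cat > h.py <<'E'
import numpy as np,cv2,pickle
from station import ctrl,vision
from scipy.spatial.transform import Rotation as R
def snap(n,f):
    c=vision.capture(n); cv2.imwrite(f'pics/{f}.png',c['pixels'][:,:,::-1]); pickle.dump(c,open(f'pics/{f}.pkl','wb')); return c
def rot(c):
    r=np.array(c['rotation'],float)
    return r if r.shape==(3,3) else R.from_quat(r[[1,2,3,0]]).as_matrix()
def ray(f,u,v,z):
    c=pickle.load(open(f'pics/{f}.pkl','rb'))
    p=cv2.undistortPoints(np.array([[[u,v]]],float),np.array(c['K']),np.array(c['dist_coeffs']))[0,0]
    d=rot(c)@np.array([p[0],-p[1],-1]); o=np.array(c['xyz'],float)
    return o+d*(z-o[2])/d[2]
def proj(f,P):
    c=pickle.load(open(f'pics/{f}.pkl','rb'))
    q=(np.atleast_2d(P)-np.array(c['xyz']))@rot(c); q=q*[1,-1,-1]
    return cv2.projectPoints(q,np.zeros(3),np.zeros(3),np.array(c['K']),np.array(c['dist_coeffs']))[0][:,0]
def totool(P):
    o=ctrl.get_obs(); q=np.array(o['tool_rot'])
    return R.from_quat(q[[1,2,3,0]]).as_matrix().T@(np.array(P)-np.array(o['position']))
E
python3 - <<'E'
from h import *
for n in('top','scene'):
    c=snap(n,n+'1'); print(c['xyz'],c['rotation'])
o=ctrl.get_obs();print(o['position'],o['tool_rot'],o['clock'],o['ft_force'])
E
```

```text
[ 510.50709689  -67.17783176 1236.85834564] [ 0.70779044  0.01641788 -0.00864599 -0.70617872]
[1173.40252197  809.25750502  819.58216992] [0.27692056 0.13657369 0.43812337 0.84422186]
[283.97082792 611.70419007 230.07581025] [-3.69452214e-04  2.15691569e-01  9.76460966e-01 -9.96046381e-04] 0.1 [-0.88017314 -0.56855265 -0.0592637 ]
```

View pics/top1.png

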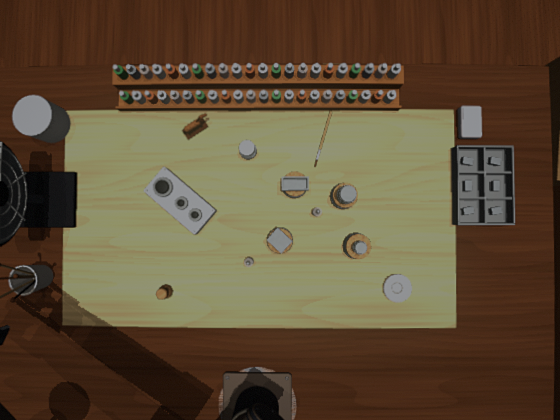

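View pics/scene1.png

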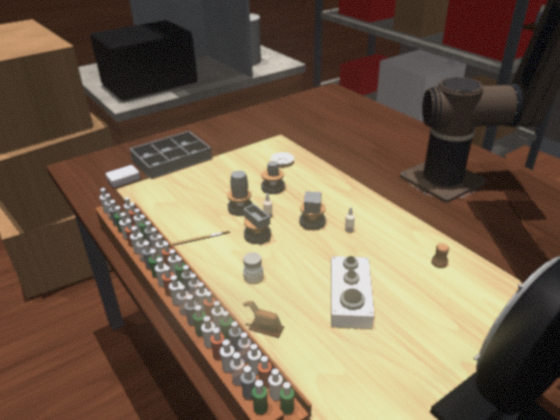

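The top view shows the barrel at about (347,194), the keg at (359,247), the trough at (294,184) and the crate at (280,240). The switch box has its large button at (163,187). In the scene view the tall part is at (238,185), which agrees. I'll enlarge the barrel and box.

```bash
python3 - <<'E'
from h import *
t=cv2.imread('pics/top1.png');s=cv2.imread('pics/scene1.png')
z=lambda a:cv2.convertScaleAbs(cv2.resize(a,(400,300),interpolation=cv2.INTER_CUBIC),alpha=1.6)
a=np.vstack([np.hstack([z(t[170:218,312:376]),z(t[165:213,140:204])]),np.hstack([z(s[165:225,200:280]),z(s[250:340,300:420])])])
cv2.imwrite('pics/crop1.png',a)
E
```

```text
(no output)
```

View pics/crop1.png

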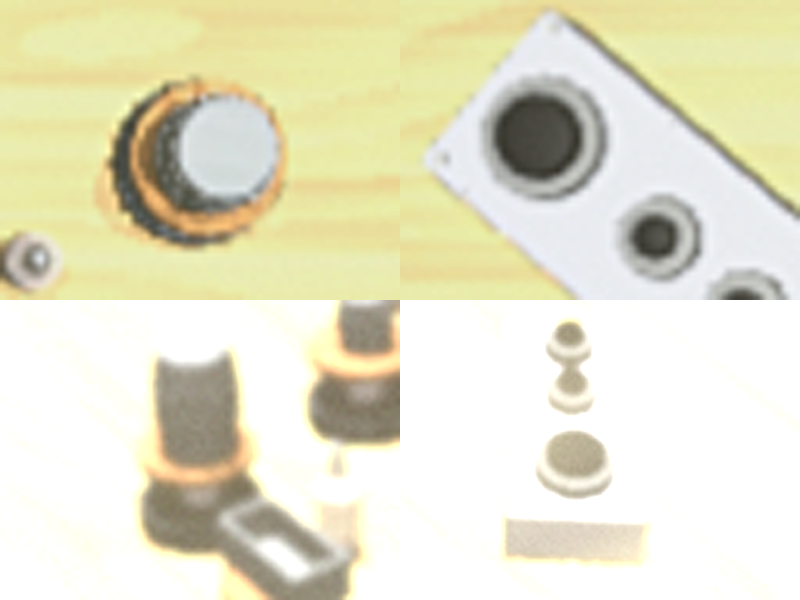

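```bash
python3 - <<'E'
from h import *
for n,u,v,z in [('barrel',348.2,193,118),('fan',161.5,186.5,64),('lamp',180.4,202.5,64),('keg',359,247,88),('trough',294,184,78),('crate',280,240,88)]:
    p=ray('top1',u,v,z); print(n,p.round(1),totool(p).round(1))
o=ctrl.get_obs();q=np.array(o['tool_rot']);print(R.from_quat(q[[1,2,3,0]]).as_matrix().round(3))
for f,u,v,z in [('scene1',200+196/5,165+52/5,118),('scene1',300+176/3.333,250+155/3.333,64)]: print(ray(f,u,v,z).round(1))
E
```

```text
barrel [ 590.8 -240.4  118. ] [-637.3 -643.3  113.2]
fan [611.6 254.3  64. ] [-447.7 -185.8  166.3]
lamp [568.4 202.3  64. ] [-430.4 -251.2  166.5]
keg [ 451.5 -272.9   88. ] [-524.6 -731.4  143.5]
trough [ 617.3 -102.9   78. ] [-603.4 -507.4  153. ]
crate [469.4 -66.1  88. ] [-453.7 -536.4  143.1]
[[-0.907  0.421 -0.001]
 [ 0.421  0.907 -0.002]
 [ 0.    -0.002 -1.   ]]
[ 589.5 -228.7  118. ]
[615.6 265.1  64. ]
```

```bash
python3 -m inch '[[[-30,-17,-5],0,0],[[-80,-46,-15],0,0],[[-130,-76,-20],0,0],[[-180,-105,-20],0,0],[[-230,-135,-20],0,0],[[-280,-165,-20],0,0],[[-320,-210,-20],0,0],[[-360,-260,-20],0,0],[[-400,-310,-20],0,0],[[-440,-360,-20],0,0],[[-475,-415,-20],0,0],[[-500,-450,-20],0,0]]'
python3 - <<'E'
from h import *
print(ctrl.get_obs()['position'],totool([590,-236,180]).round(1))
E
```

```text
clock: 1.6
position: [547.9, -8.9, 250.8]
tool_rot: [-0.0, 0.216, 0.976, -0.0]
ft_force: [0.3, 0.5, -0.1]
gripper_width: 0.004
grasp_force: 0.0
[547.9337077   -8.87926574 250.8453357 ] [-134.1 -188.1   70.8]
```

```bash
python3 -m inch '[[[-20,-30,0],0,0],[[-50,-70,0],0,0],[[-80,-115,0],0,0],[[-110,-155,10],0,0],[[-128,-180,20],0,0],[[-134,-188,30],0,0],[[-134,-188,30],0,0],[[-134,-188,30],0,0]]'
python3 - <<'E'
from h import *
c=snap('wrist','w1');snap('top','top2');print(c['xyz'],ctrl.get_obs()['position'],ctrl.get_obs()['ft_force'],proj('w1',[590.8,-240.4,118]))
print(proj('w1',[ctrl.get_obs()['position']]))
E
```

```text
clock: 2.6
position: [590.6, -232.2, 221.5]
tool_rot: [-0.0, 0.215, 0.977, 0.0]
ft_force: [-0.2, -0.7, 0.3]
gripper_width: 0.002
grasp_force: 0.0
[ 526.90401251 -201.99102468  363.47583194] [ 590.90169745 -232.31008555  222.17965622] [-0.35791771 -0.1633837  -0.57546158] [[270.84399774 211.71508567]]
[[279.41034884 266.47095801]]
```

View pics/w1.png

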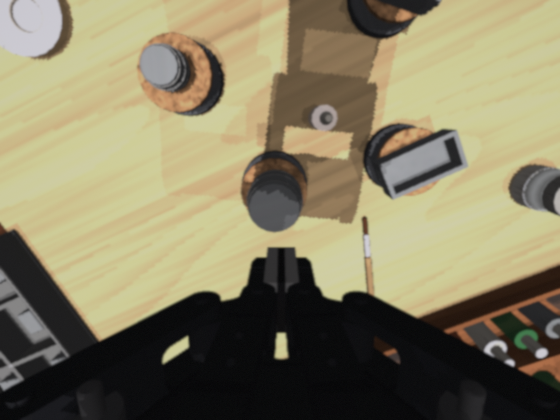

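Wrist view: the barrel's top disc is centred near (275,205), just ahead of the shut fingertips at (281,262).

```bash
cat >> h.py <<'E'
def avg(n=6):
    F=[];P=[]
    for i in range(n):
        vision.capture('wrist'); o=ctrl.get_obs(); F.append(o['ft_force']);P.append(o['position'])
    print('F',np.mean(F,0).round(2),'std',np.std(F,0).round(2),'P',np.mean(P,0).round(2),'std',np.std(P,0).round(2),o['clock']); return np.mean(P,0)
E
python3 - <<'E'
from h import *
p=ray('w1',275,205,118);print(p,totool(p).round(1)); avg()
E
```

```text
[ 587.08771432 -234.92981653  118.        ] [  2.5  -4.  104.2]
F [-0.1   0.19  0.13] std [0.32 0.45 0.41] P [ 590.78 -232.84  221.96] std [0.08 0.26 0.19] 3.0
```

```bash
python3 -m inch '[[[0,-5,25],0,0],[[0,-5,50],0,0],[[0,-5,70],0,0],[[0,-5,83],0,0],[[0,-5,90],0,0],[[0,-5,94],0,0],[[0,-5,94],0,0],[[0,-5,94],0,0]]'
python3 - <<'E'
from h import *
snap('wrist','w2');snap('scene','s2');avg()
a=cv2.imread('pics/w2.png')[130:340,140:420];b=cv2.imread('pics/s2.png')[130:220,180:300]
cv2.imwrite('pics/crop2.png',np.hstack([cv2.resize(a,(400,300)),cv2.resize(b,(400,300),interpolation=cv2.INTER_CUBIC)]))
E
```

```text
clock: 4.0
position: [588.9, -238.3, 128.1]
tool_rot: [0.001, 0.216, 0.976, -0.0]
ft_force: [-0.4, 0.7, -0.3]
gripper_width: -0.001
grasp_force: 0.0
F [ 0.25  0.04 -0.13] std [0.24 0.27 0.56] P [ 588.58 -238.1   127.63] std [0.08 0.05 0.17] 4.4
```

View pics/crop2.png

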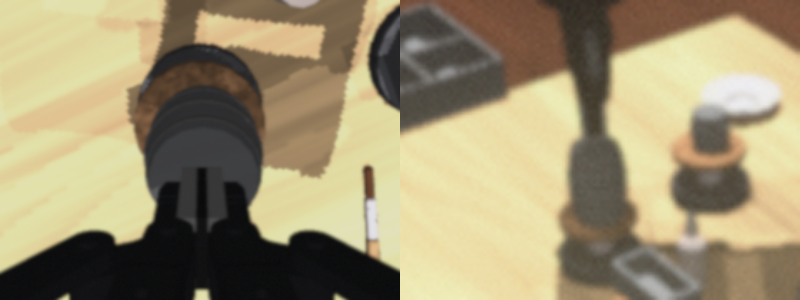

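Both views show the fingertips centred over the barrel's top, about 10 mm above it. I'll lower slowly.

```bash
python3 -m inch '[[[0,0,2],0,0],[[0,0,4],0,0],[[0,0,6],0,0],[[0,0,7],0,0],[[0,0,7.5],0,0],[[0,0,7.5],0,0]]'
python3 - <<'E'
from h import *
avg(8)
E
python3 -m inch '[[[0,0,0.5],0,0],[[0,0,1],0,0],[[0,0,1],0,0]]'
python3 - <<'E'
from h import *
avg(8)
E
```

```text
clock: 5.15
position: [588.4, -238.0, 119.8]
tool_rot: [-0.0, 0.216, 0.976, -0.0]
ft_force: [0.8, -0.2, -0.9]
gripper_width: 0.001
grasp_force: 0.0
F [-0.48  0.24 -0.11] std [0.49 0.42 0.36] P [ 588.49 -238.05  119.9 ] std [0.02 0.02 0.03] 5.55
clock: 5.92
position: [588.4, -238.0, 118.7]
tool_rot: [-0.0, 0.216, 0.976, 0.0]
ft_force: [-0.6, 1.5, 0.6]
gripper_width: 0.001
grasp_force: 0.0
F [-0.17  0.29 -0.13] std [0.36 0.43 0.52] P [ 588.46 -238.03  118.82] std [0.03 0.02 0.04] 6.325
```

```bash
python3 -m inch '[[[0,0,0.5],0,0],[[0,0,1],0,0],[[0,0,1],0,0]]'
python3 - <<'E'
from h import *
avg(10)
E
```

```text
clock: 6.7
position: [588.5, -238.0, 117.9]
tool_rot: [0.0, 0.216, 0.976, -0.0]
ft_force: [-0.0, -0.6, 1.1]
gripper_width: -0.002
grasp_force: 0.3
F [-0.3  -0.06  0.67] std [0.54 0.49 0.44] P [ 588.49 -238.05  117.89] std [0.01 0.01 0.03] 7.2
```

```bash
python3 -m inch '[[[0,0,0.4],0,0],[[0,0,0.7],0,0],[[0,0,0.7],0,0]]'
python3 - <<'E'
from h import *
avg(12)
E
```

```text
clock: 7.58
position: [588.5, -238.0, 117.2]
tool_rot: [0.0, 0.216, 0.976, -0.0]
ft_force: [0.3, -0.4, 0.6]
gripper_width: 0.0
grasp_force: 0.4
F [-0.13 -0.03  0.5 ] std [0.51 0.34 0.51] P [ 588.47 -238.05  117.16] std [0.01 0.01 0.02] 8.175
```

The measured force of 0.5–0.7 N against a baseline of −0.1 N, held for over a second, confirms a light touch. Lifting off and crossing to the box.

```bash
python3 -m inch '[[[0,0,-2],0,0],[[0,0,-6],0,0],[[0,0,-18],0,0],[[0,0,-40],0,0],[[0,0,-70],0,0],[[3,10,-90],0,0],[[17,41,-90],0,0],[[36,87,-90],0,0],[[58,141,-90],0,0],[[80,196,-90],0,0],[[102,250,-90],0,0],[[124,304,-90],0,0]]'
python3 -m inch '[[[20,50,0],0,0],[[38,94,0],0,0],[[52,128,0],0,0],[[60,148,8],0,0],[[63,153,20],0,0],[[63,153,32],0,0],[[63,153,40],0,0],[[63,153,40],0,0]]'
python3 - <<'E'
from h import *
avg(3);snap('wrist','w3');snap('scene','s3')
print(proj('w3',[611.6,254.3,64]),proj('s3',[590.8,-240.4,118]))
a=cv2.imread('pics/w3.png');b=cv2.imread('pics/s3.png')[130:220,180:300]
cv2.imwrite('pics/crop3.png',np.hstack([cv2.resize(a[0:360,40:520],(520,390)),cv2.resize(b,(280,390))]))
E
```

```text
clock: 9.68
position: [603.7, 92.4, 207.8]
tool_rot: [0.0, 0.216, 0.976, 0.0]
ft_force: [0.5, 0.4, -0.8]
gripper_width: -0.0
grasp_force: 0.0
clock: 10.68
position: [610.9, 253.9, 165.7]
tool_rot: [-0.001, 0.216, 0.976, -0.001]
ft_force: [0.7, -0.4, -0.5]
gripper_width: -0.002
grasp_force: 0.0
F [-0.31 -0.06 -0.08] std [0.2  0.47 0.06] P [611.64 254.49 167.22] std [0.19 0.2  0.44] 10.825
[[279.3125462  207.18984361]] [[236.56080204 173.79525759]]
```

View pics/crop3.png

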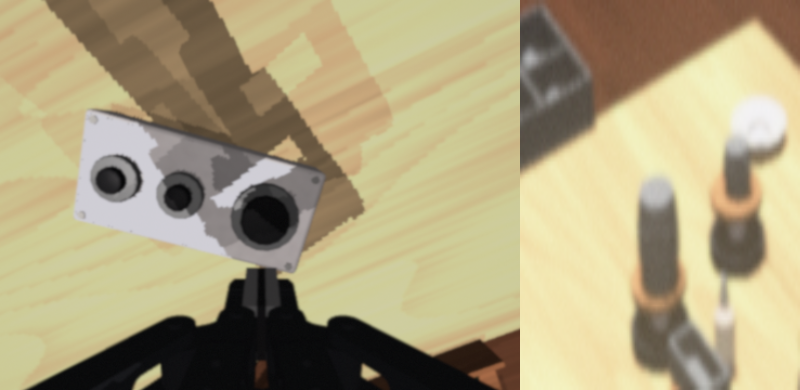

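The barrel stands upright on its stand. The large button's face is centred at crop (265,218), which is picture (284.5,201).

```bash
python3 - <<'E'
from h import *
p=ray('w3',284.5,201,64);print(p,totool(p).round(1))
E
```

```text
[608.66161029 260.28231669  64.        ] [  5.2   3.4 103.9]
```

```bash
python3 -m inch '[[[3,2,25],0,0],[[3,2,55],0,0],[[3,2,78],0,0],[[3,2,90],0,0],[[3,2,96],0,0],[[3,2,96],0,0]]'
python3 -m inch '[[[0,0,3],0,0],[[0,0,6],0,0],[[0,0,8],0,0],[[0,0,10],0,0],[[0,0,10],0,0]]'
python3 - <<'E'
from h import *
avg(5)
E
```

```text
clock: 11.68
position: [609.8, 258.4, 71.6]
tool_rot: [0.0, 0.216, 0.976, 0.0]
ft_force: [-0.2, 0.3, -0.6]
gripper_width: 0.001
grasp_force: 0.0
clock: 12.3
position: [609.6, 258.3, 61.5]
tool_rot: [0.0, 0.216, 0.976, 0.0]
ft_force: [-0.7, -0.6, 3.5]
gripper_width: 0.001
grasp_force: 1.4
F [-0.93 -0.41  2.68] std [0.59 0.44 0.59] P [609.64 258.34  61.52] std [0.01 0.01 0.05] 12.55
```

On the button, partly pressed. Pressing on to the stop.

```bash
python3 -m inch '[[[0,0,1],0,0],[[0,0,2],0,0],[[0,0,3],0,0],[[0,0,4],0,0],[[0,0,4.5],0,0],[[0,0,4.5],0,0]]'
python3 - <<'E'
from h import *
avg(5)
E
```

```text
clock: 13.3
position: [609.7, 258.4, 58.0]
tool_rot: [-0.0, 0.216, 0.976, -0.0]
ft_force: [-3.7, -0.9, 9.2]
gripper_width: 0.002
grasp_force: 4.5
F [-3.49 -1.14  8.9 ] std [0.15 0.39 0.46] P [609.7  258.38  58.04] std [0.01 0.02 0.01] 13.55
```

That is 8.9 N at z = 58, so the button is on its stop. Now release and draw away.

```bash
python3 -m inch '[[[0,0,-2],0,0],[[0,0,-6],0,0],[[0,0,-12],0,0],[[0,0,-30],0,0],[[0,0,-60],0,0],[[0,0,-100],0,0],[[0,0,-140],0,0],[[0,0,-160],0,0],[[0,0,-160],0,0],[[0,0,-160],0,0]]'
python3 - <<'E'
from h import *
avg(3);snap('top','t4');snap('scene','s4')
z=lambda a:cv2.convertScaleAbs(cv2.resize(a,(400,300),interpolation=cv2.INTER_CUBIC))
f=lambda n:cv2.imread(f'pics/{n}.png')
cv2.imwrite('pics/crop4.png',np.vstack([np.hstack([z(f(n)[130:340,180:460]) for n in('scene1','s4')]),np.hstack([z(f(n)[110:320,140:420]) for n in('top1','t4')])]))
E
```

```text
clock: 14.8
position: [608.5, 258.0, 214.4]
tool_rot: [-0.002, 0.216, 0.976, -0.001]
ft_force: [0.8, -0.0, 0.3]
gripper_width: -0.001
grasp_force: 0.0
F [ 0.14  0.14 -0.33] std [0.43 0.37 0.26] P [608.36 257.98 213.97] std [0.08 0.05 0.12] 14.95
```

View pics/crop4.png

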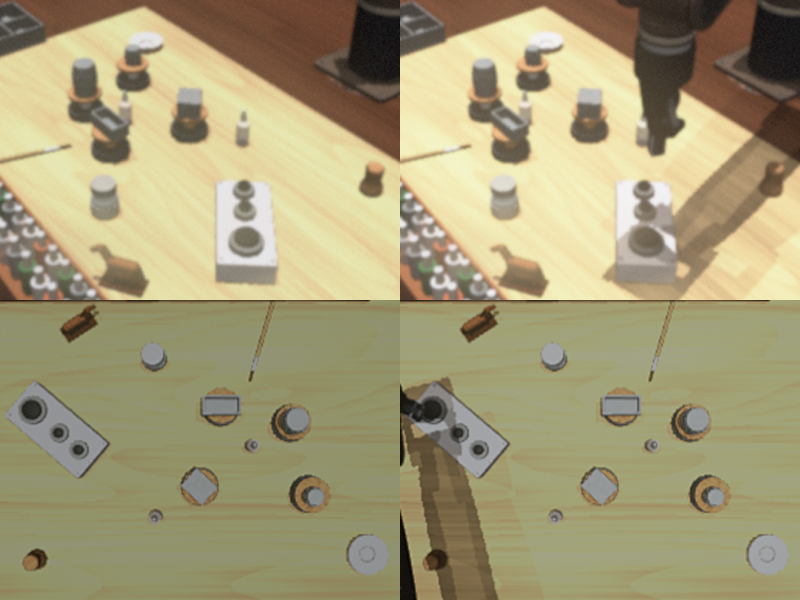

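The before and after pictures match: nothing has moved, the button is back out and the hand is clear at 214 mm.

```bash
python3 -c "
from station import ctrl
print(ctrl.finish_job())"
```

```text
the job is handed in; nothing more can be done
None
```

I touched the barrel top lightly at about 0.6 N, pressed the large fan button to its stop and let it spring back, drew the hand clear with nothing else visibly moved, and handed the job in at about 15 s on the robot's clock; no verdict came back, and I did not check that the fan stopped.

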